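Run a sheet blank out over the end of the ledge

ROBOT

A 6-joint arm with a two-finger parallel gripper is mounted at the origin on the work surface. World frame = base frame: x ahead of the robot, y to its left, z up, the work surface at z = 0. Lengths are in m, angles in rad, forces in N, time in s.
With the tool pointing down it reaches from about 0.225 to 0.875 m from the base axis. Payload 3.4 kg.
Tool frame: the origin (TCP) lies between the finger pads; the fingertips stand 25 mm ahead of it and the grasp point (between the pads) lies 6 mm ahead of it (r.finger_overhang is the distance from the TCP to the fingertips, in m); z points along the fingers, y is the line along which they close (so a half turn about z gives the same grasp; the last joint's range is limited). The gripper opens to 85 mm and grips with 20 to 120 N. Pads are 22 mm wide; open, the fingers measure 114 mm over their backs; the gripper's body (76 mm by 85 mm) begins 54 mm behind the grasp point. The pads swing forward as they close: fully open they stand 13 mm farther back than shut.
Start: joints at [-1.259, 0.276, 1.505, -0, 1.361, -0.121], TCP at [0.241, -0.522, 0.225] pointing down, gripper open.
Joint ranges: [-2.89, 2.89], [-0.75, 2.08], [0.22, 2.7], [-1.18, 4.32], [0.11, 2.71], [-2.7, 2.7]. Speed limits (rad/s): [2.57, 2.57, 3.14, 3.14, 3.14, 3.14].

INTERFACE

Orientations are given as a unit quaternion [w, x, y, z].
In Python, from cell import r gives the robot as it stands.
- The arm moves only by the tool servo_tool, never from a script. Its argument "deltas" is a list of rows, each a list of 3 entries, a list of its own where there are three numbers: the shift along the world's x, y, z in cm, then the turn, a rotation vector about the world's x, y, z in rad, then the opening, from 0 (shut) to 1 (fully open). A call has 1 to 12 rows; each row is the pose to reach, as a shift and turn from the pose commanded when the call began; what a row does not reach only later rows make up. A row lasts 1/12 s, in which the tool goes at most 41.7 mm and 7.16 degrees, less where a joint would pass 70% of its speed; a pose out of reach is approached as far as the arm can. A call with a gripper value outside its range is refused whole. The fingers move at their own pace and stop on an object; "grip_force" is the grip in N (left out, the last holds). Time passes only in rows, so rows that repeat a pose let the fingers close. It gives the time, the measured TCP pose, the force, the opening and the grip force at its end, in the units of the state.
- r.sense(): the state, without advancing time (a new reading comes with each control period).
- r.get_image(name): name is "scene" or "top" or "wrist"; returns a dict with "pixels" (400x640x3 uint8, red, green, blue), "fx", "fy", "cx", "cy" (pixels), "position" and "rotation" of the camera in the world. Camera axes: x right, y down, z forward; pixel columns grow to the right and rows downward; lengths in m; the calibration is good to about 2 mm. The wrist camera is an equidistant fisheye: a pixel r from the principal point sees the ray r / f radians off the axis. A picture is of the moment at which its call begins. There is no depth.
- r.job_done(): hands the job in; it is judged then, once.
The state is a dict: "time_s": time; "joint_positions": joint angles; "dq": joint speeds; "joint_torque": joint torques, N m; "position": TCP position; "eef_rot": TCP orientation; "ft_force": force on the tool from outside, world axes, zero at the start; "ft_torque": the same for the moment, N m; "opening": opening from 0.0 (shut) to 1.0 (fully open); "finger_force": force on a finger pad.
Only numpy, scipy, OpenCV 4.12 (cv2) and the standard library are available. Lean on these libraries where they do the work, as an engineer would, in place of code of your own. Each camera call takes 0.05 s, during which the arm holds its last target. There are 200 camera calls.

TASK

With the fingertips, first push the aluminium sheet blank back until its long edge lies against the ledge's rear fence; then push it along the fence towards the end of the ledge where the vice stands, until the scribed line nearer the vice comes over the end of the ledge, so that a third of the blank hangs out with its edge showing. Only push it: it must stay lying on the ledge, never picked up or tipped, and end still along the fence. Leave the bin, the screwdriver and the can where they are.

Things in the scene. Friction and masses are not known exactly. Their poses are not given: they have to be found in the camera images.
- blank: Flat aluminium plate 90 mm (its x) by 150 mm (its y) by 6 mm thick, about 0.22 kg, lying on the ledge roughly lengthwise, askew by up to 9 degrees and 1 to 4 cm short of the fence. Origin: centre of its underside. Thin dark lines are scribed across its top at y = +25 and -25 mm, each 50 mm from an end. Slides under a few newtons; one push in the middle may leave it askew on the fence, so push the lagging end too.
- ledge: Fixed dark steel ledge 200 mm deep (x -110 to +90 mm), 300 mm long (y -150 to +150 mm, both ends open), top surface 60 mm above the bench, turned up to 15 degrees. On its far (+x) side a grey fence, 12 mm high above the top, inner face at x = +70 mm: a blank lying against it has its origin at x = +25 mm. Origin: on the bench, at mid length.
- ledge_left_end (a point): Point on the ledge's top surface at its +y end (y = +150 mm, x = +25 mm in the ledge's frame).
- ledge_right_end (a point): Point on the ledge's top surface at its -y end (y = -150 mm, x = +25 mm in the ledge's frame).
- vice: Fixed blue drill-press vice with two steel jaws, 230 mm long (x) by 90 mm wide (y), 84 mm high, standing on the bench about 125 mm clear beyond one end of the ledge (left or right, it changes). Origin: underside, under its middle. It tells which end to push towards.
- bin: Loose open red stock bin 150 x 95 x 65 mm, standing on the bench beyond the other end of the ledge. Origin: centre of its underside. Leave alone.
- screwdriver: Loose screwdriver lying on the bench beyond the fence (far side of the ledge). Leave alone.
- can: Loose metal can, 60 mm diameter, 85 mm high, standing on the bench beyond the fence. Origin: centre of its underside. Leave alone.
There are look-alikes about, which are no part of the job. Of the things like the blank, leave any that is blue or pink; of the rest the larger one is meant.

How it is judged:
By the outcome, as a careful person would: the job done as asked, in the order asked, and still so for the second after the job is handed in, with the robot touching nothing.
It also fails if it takes over 58 s, if anything falls off the work surface, if the arm or the gripper's body presses on something with over 40 N, if the wrist force passes 120 N, or if a joint passes its speed limit or range.

## Working session

There is one attempt and no reset: what is moved stays moved. The work goes in short steps, Python scripts to look and compute and a tool call to move; the robot and the scene stay as the last step left them, time stands still between calls to the robot, and variables do not carry over. Pictures are saved under pics/ and viewed, at most 10 in all, crops included, and the job is handed in when it is done.

Besides the shell and the picture viewer there is one more tool, called after "Call:" by a JSON object that holds its "api" and its "payload", one argument or row to a line. servo_tool: Moves the arm, as the interface text tells. Its arguments: {"type":"object","properties":{"deltas":{"type":"array","items":{"type":"array"}},"grip_force":{"type":"number"}},"required":["deltas"]}

```bash
mkdir -p pics; ls; cat > h.py <<'E'
import numpy as np, cv2
from cell import r
def shot(n,f):
    d=r.get_image(n); cv2.imwrite('pics/'+f+'.png',d['pixels'][:,:,::-1]); np.save('pics/'+f+'.npy',d,allow_pickle=True); return d
def load(f): return np.load('pics/'+f+'.npy',allow_pickle=True).item()
def cast(d,uv,z):
    uv=np.atleast_2d(np.array(uv,float)); R=np.array(d['rotation']); p=np.array(d['position'])
    ray=np.c_[(uv[:,0]-d['cx'])/d['fx'],(uv[:,1]-d['cy'])/d['fy'],np.ones(len(uv))]@R.T
    return p+ray*((z-p[2])/ray[:,2])[:,None]
def proj(d,P):
    c=(np.atleast_2d(P)-np.array(d['position']))@np.array(d['rotation'])
    return np.c_[d['fx']*c[:,0]/c[:,2]+d['cx'],d['fy']*c[:,1]/c[:,2]+d['cy']]
E
python3 - <<'E'
from h import *
for n in('top','scene'):
    d=shot(n,n+'0'); print(n,d['position'],np.round(d['rotation'],3).tolist(),d['fx'],d['cx'])
print(r.sense())
E
```

```text
pics
top [0.43734308 0.01710709 1.06507963] [-0.047, 0.713, -0.699, 0.034] 397.10781961213786 316.8936439430101
scene [1.22269187 0.40231704 0.71665382] [-0.22, 0.473, 0.773, -0.361] 393.22074662330635 319.2629776959607
{'time_s': 0.1, 'joint_positions': array([-1.25899482e+00,  2.76571217e-01,  1.50603743e+00, -1.89531107e-06,
        1.36073478e+00, -1.21002221e-01]), 'dq': array([ 0.00163966, -0.00158625, -0.00266048,  0.000475  ,  0.00020953,
        0.00096793]), 'joint_torque': array([ 1.08774839e-03, -4.17702055e+01, -2.46405548e+01, -1.50414712e-04,
        5.77979677e-03, -4.49894586e-06]), 'position': array([ 0.24100197, -0.52149874,  0.22389143]), 'eef_rot': array([-8.71318181e-04,  9.76675933e-01,  2.14716918e-01, -8.43074197e-05]), 'ft_force': array([0.05445726, 0.00616231, 0.29001672]), 'ft_torque': array([-0.03819485,  0.05501233, -0.01564465]), 'finger_force': 0.0, 'opening': 0.9969612777616916}
```

```bash
sed -i "s/R=np.array(d\['rotation'\])/R=rot(d)/; s/@np.array(d\['rotation'\])/@rot(d)/" h.py; cat >> h.py <<'E'
from scipy.spatial.transform import Rotation
def rot(d):
    w,x,y,z=d['rotation']; return Rotation.from_quat([x,y,z,w]).as_matrix()
E
python3 - <<'E'
from h import *
d=load('top0'); print(rot(d).round(2).tolist(), proj(d,[0.241,-.522,.2]))
print(cast(d,[[0,0],[639,399]],0).round(3).tolist())
E
```

```text
[[0.02, -0.99, 0.11], [-1.0, -0.02, 0.02], [-0.02, -0.11, -0.99]] [[581.00336985 341.27449213]]
[[1.113, 0.97, 0.0], [0.059, -0.783, 0.0]]
```

View pics/top0.png

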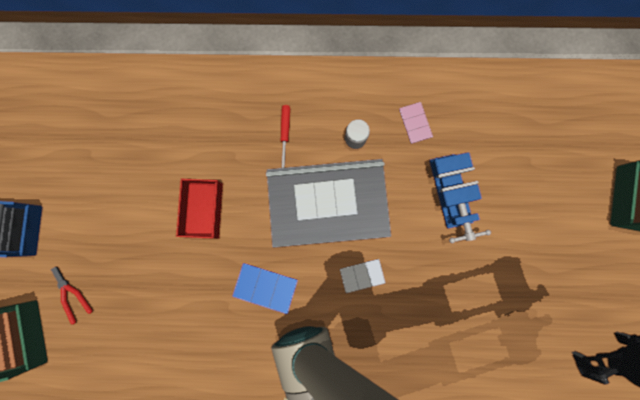

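View pics/scene0.png

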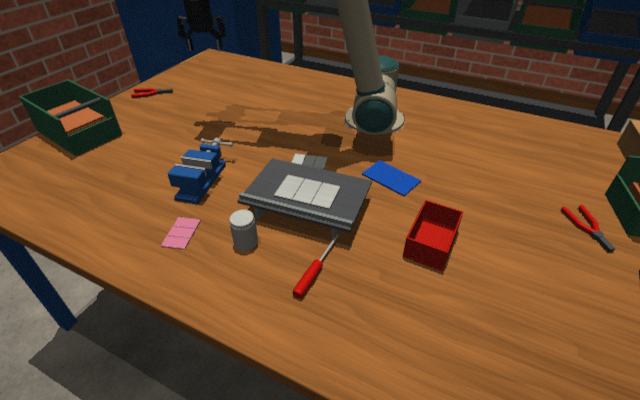

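The top view shows the ledge around (328,204), its fence along row 168, and the vice to the right of it at (460,195), which is world −y. Things like the blank:
- aluminium plate on the ledge (325,200)
- blue plate (265,288)
- pink plate (416,122)
- small grey plate, half shaded (362,276)

I choose the one on the ledge: not blue or pink, and larger than the small grey one.

```bash
cat >> h.py <<'E'
def blank(d,lo=150):
    p=d['pixels'].astype(int); m=((p.min(2)>lo)&(p.max(2)-p.min(2)<40)).astype(np.uint8)
    m[:172]=0; m[245:]=0; m[:,:260]=0; m[:,425:]=0
    m=cv2.morphologyEx(m,cv2.MORPH_CLOSE,np.ones((5,5)))
    c=max(cv2.findContours(m,cv2.RETR_EXTERNAL,cv2.CHAIN_APPROX_NONE)[0],key=cv2.contourArea)
    return c[:,0,:].astype(float)
def rect(P):
    c,s,a=cv2.minAreaRect((P[:,:2]*1000).astype(np.float32)); return np.array(c),s,a,cv2.boxPoints((c,s,a))
E
python3 - <<'E'
from h import *
d=load('top0'); p=d['pixels']
c=blank(d); print('blank',rect(cast(d,c,.066)))
q=p.astype(int); g=q.mean(2); m=((q.max(2)-q.min(2)<25)&(g<130)&(g>40)).astype(np.uint8); m[:150]=0;m[255:]=0;m[:,:255]=0;m[:,400:]=0
m[165:245,290:360]|=(c.size>0)*0
cs=max(cv2.findContours(cv2.morphologyEx(m,cv2.MORPH_OPEN,np.ones((3,3))),cv2.RETR_EXTERNAL,cv2.CHAIN_APPROX_NONE)[0],key=cv2.contourArea)[:,0,:]
print('ledge',rect(cast(d,cs,.06)))
o=cv2.resize(p[150:255,250:400],None,fx=5,fy=5,interpolation=cv2.INTER_CUBIC)[:,:,::-1].copy()
for k,col in((c,(0,0,255)),(cs,(0,255,0))):
    cv2.polylines(o,[((k-[250,150])*5+2).astype(np.int32)],True,col,1)
cv2.imwrite('pics/crop.png',o)
E
```

```text
blank (array([542.45117188,  15.51773834]), (91.97118377685547, 152.2583465576172), 7.148972511291504, array([[487.34882 ,  85.332184],
       [506.2973  , -65.74249 ],
       [597.5535  , -54.296707],
       [578.60504 ,  96.77797 ]], dtype=float32))
ledge (array([527.21398926,   8.4699707 ]), (181.7176971435547, 297.18359375), 6.358586311340332, array([[ 420.45746,  146.08499],
       [ 453.3707 , -149.27039],
       [ 633.9705 , -129.14505],
       [ 601.05725,  166.21033]], dtype=float32))
```

View pics/crop.png

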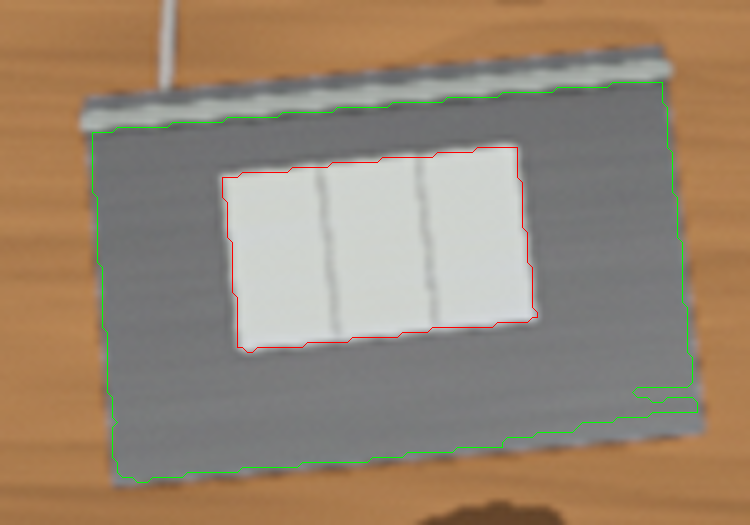

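```bash
python3 - <<'E'
from h import *
d=load('top0'); q=d['pixels'].astype(float); s=q[:,:,0]-q[:,:,2]; g=q.mean(2)
def cross(v,t,i0):  # subpixel first crossing
    k=np.where((v[:-1]-t)*(v[1:]-t)<0)[0]
    return i0+k[0]+(t-v[k[0]])/(v[k[0]+1]-v[k[0]]) if len(k) else None
def fit(uv,z):
    P=cast(d,uv,z)[:,:2]
    vx,vy,x,y=cv2.fitLine((P*1000).astype(np.float32),cv2.DIST_HUBER,0,.01,.01).ravel()
    res=np.abs((P*1000-[x,y])@[-vy,vx]).max(); return np.array([x,y]),np.array([vx,vy]),res
rows=range(182,232); cols=range(285,378)
E={}
E['left']=fit([(cross(s[v,255:295],35,255),v) for v in rows],.06)
E['right']=fit([(400-cross(s[v,370:401][::-1],35,0),v) for v in rows],.06)
E['front']=fit([(u,255-cross(s[225:256,u][::-1],35,0)) for u in cols if cross(s[225:256,u][::-1],35,0)],.06)
f=[]
for u in cols:
    k=g[160:186,u]; j=int(k[:18].argmax()); c=cross(k[j:],(k[j]+k[j+5])/2,160+j)
    if c:f.append((u,c))
E['fence']=fit(f,.06)
for k,(p,v,e) in E.items(): print(k,p.round(1),'ang',round(np.degrees(np.arctan2(v[1],v[0])),2),'res',round(e,1))
b=np.array(rect(cast(d,blank(d),.066))[0])
for k,(p,v,e) in E.items(): print(k,'dist to blank centre',abs((b-p)@[-v[1],v[0]]).round(1))
print(r.finger_overhang)
E
```

```text
left [527.8 158.5] ang 6.29 res 0.7
right [ 521.6 -142.5] ang 6.42 res 0.4
front [436.   -2.3] ang -83.66 res 0.4
fence [619.4   2.7] ang -83.73 res 1.0
left dist to blank centre 143.8
right dist to blank centre 154.7
front dist to blank centre 107.7
fence dist to blank centre 75.1
0.025
```

Call:
{"api": "servo_tool", "payload": {
  "deltas": [
    [[1,2,0],[0,0,-0.02],1],
    [[2.5,5,0],[0,0,-0.06],1],
    [[4,9,0],[0,0,-0.1],1],
    [[5.5,12.5,0],[0,0,-0.14],1],
    [[7,16,0],[0,0,-0.18],1],
    [[8.5,19.5,0],[0,0,-0.22],1],
    [[10,23,0],[0,0,-0.26],1],
    [[11.5,26.5,0],[0,0,-0.3],1],
    [[13,30,0],[0,0,-0.32],1],
    [[14.5,33.5,0],[0,0,-0.321],1],
    [[16,37,0],[0,0,-0.321],1],
    [[17,39,0],[0,0,-0.321],1]
  ]
}}

```text
time_s: 1.1
position: [0.4113, -0.1284, 0.2245]
eef_rot: [-0.001, 0.998, 0.057, -0.0]
ft_force: [0.8, -0.6, 0.6]
opening: 0.996
finger_force: 0.0
```

Call:
{"api": "servo_tool", "payload": {
  "deltas": [
    [[1,2,0],[0,0,0],1],
    [[2,5,-1],[0,0,0],1],
    [[3.5,8.5,-3],[0,0,0],1],
    [[5,12,-6],[0,0,0],1],
    [[5.5,13.5,-9],[0,0,0],1],
    [[5.5,13.8,-11],[0,0,0],1],
    [[5.5,13.8,-12],[0,0,0],1],
    [[5.5,13.8,-12.5],[0,0,0],1],
    [[5.5,13.8,-12.5],[0,0,0],1],
    [[5.5,13.8,-12.5],[0,0,0],1]
  ]
}}

```text
time_s: 1.93
position: [0.4665, 0.0057, 0.1]
eef_rot: [0.0, 0.998, 0.056, 0.0]
ft_force: [-0.3, -0.6, -0.3]
opening: 0.999
finger_force: 0.0
```

```bash
python3 - <<'E'
from h import *
s=r.sense(); print({k:np.round(s[k],4) for k in('time_s','position','eef_rot','ft_force','opening')})
t=shot('top','top1');w=shot('wrist','wrist1'); print(w['fx'],w['position'],w['rotation'])
cv2.imwrite('pics/m1.png',np.vstack([cv2.resize(t['pixels'][140:260,230:420],(760,480))[:280,:,::-1],cv2.resize(w['pixels'],(760,475))[90:400,:,::-1]]))
E
```

```text
{'time_s': np.float64(1.9333), 'position': array([0.4665, 0.0057, 0.1   ]), 'eef_rot': array([1.000e-04, 9.984e-01, 5.570e-02, 2.000e-04]), 'ft_force': array([-0.2979, -0.5719, -0.3423]), 'opening': np.float64(0.9987)}
309.70691628693146 [0.5422953 0.0154054 0.248838 ] [ 0.11156874  0.73669092 -0.65938512 -0.10025057]
```

View pics/m1.png

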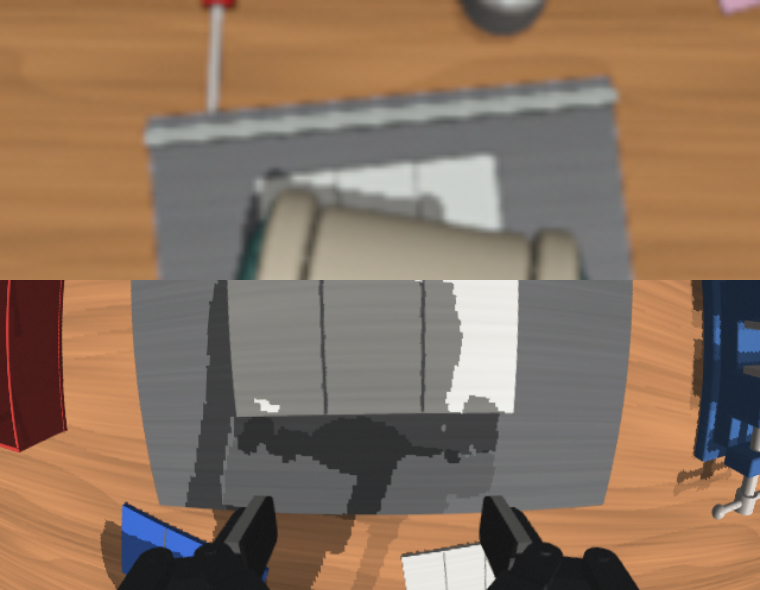

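The wrist view shows the blank squarely ahead, its near edge at row about 413 of the montage. The open fingertips, at (270,500) and (487,500), are centred on it and still above the ledge's front strip. I descend and feel for the ledge.

Call:
{"api": "servo_tool", "payload": {
  "deltas": [
    [[0,0,-0.5],[0,0,0],1],
    [[0,0,-1.0],[0,0,0],1],
    [[0,0,-1.2],[0,0,0],1],
    [[0,0,-1.3],[0,0,0],1],
    [[0,0,-1.3],[0,0,0],1]
  ]
}}

```text
time_s: 2.45
position: [0.4659, 0.0059, 0.0864]
eef_rot: [-0.0, 0.998, 0.056, -0.0]
ft_force: [0.2, 0.4, 0.5]
opening: 0.999
finger_force: 0.0
```

Call:
{"api": "servo_tool", "payload": {
  "deltas": [
    [[0,0,-0.1],[0,0,0],1],
    [[0,0,-0.2],[0,0,0],1],
    [[0,0,-0.3],[0,0,0],1],
    [[0,0,-0.4],[0,0,0],1],
    [[0,0,-0.4],[0,0,0],1]
  ]
}}

```text
time_s: 2.87
position: [0.4661, 0.006, 0.0825]
eef_rot: [0.0, 0.998, 0.056, -0.0]
ft_force: [0.1, -0.6, 0.5]
opening: 0.998
finger_force: 0.0
```

Call:
{"api": "servo_tool", "payload": {
  "deltas": [
    [[0,0,-0.2],[0,0,0],1],
    [[0,0,-0.4],[0,0,0],1],
    [[0,0,-0.6],[0,0,0],1],
    [[0,0,-0.7],[0,0,0],1],
    [[0,0,-0.8],[0,0,0],1],
    [[0,0,-0.8],[0,0,0],1]
  ]
}}

```text
time_s: 3.37
position: [0.466, 0.006, 0.0745]
eef_rot: [-0.0, 0.998, 0.056, -0.0]
ft_force: [-0.1, 0.0, 0.3]
opening: 1.002
finger_force: 0.0
```

```bash
python3 - <<'E'
from h import *
s=r.sense(); print({k:np.round(s[k],4) for k in('time_s','position','ft_force')})
w=shot('wrist','wrist2')
cv2.imwrite('pics/m2.png',cv2.resize(w['pixels'][170:400,100:560],None,fx=1.7,fy=1.7)[:,:,::-1])
E
```

```text
{'time_s': np.float64(3.3667), 'position': array([0.466 , 0.006 , 0.0745]), 'ft_force': array([-0.1476,  0.0088,  0.2561])}
```

View pics/m2.png

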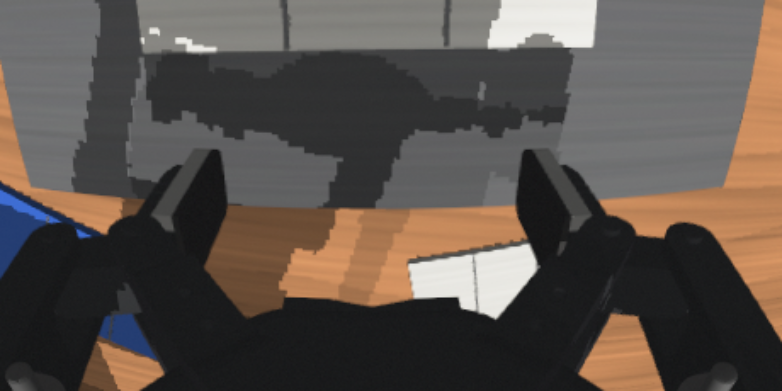

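Fingertips hang just above the ledge, clear of the near edge, with one on each side of the blank's middle. I go 1 mm lower and push towards the fence.

Call:
{"api": "servo_tool", "payload": {
  "deltas": [
    [[0,0,-0.1],[0,0,0],1],
    [[0.5,0.055,-0.1],[0,0,0],1],
    [[1.0,0.11,-0.1],[0,0,0],1],
    [[1.3,0.145,-0.1],[0,0,0],1],
    [[1.6,0.18,-0.1],[0,0,0],1],
    [[1.9,0.21,-0.1],[0,0,0],1],
    [[2.2,0.245,-0.1],[0,0,0],1],
    [[2.5,0.275,-0.1],[0,0,0],1],
    [[2.5,0.275,-0.1],[0,0,0],1]
  ]
}}

```text
time_s: 4.17
position: [0.4921, 0.0087, 0.0738]
eef_rot: [0.0, 0.998, 0.056, 0.0]
ft_force: [0.6, 0.8, -0.3]
opening: 1.002
finger_force: 0.0
```

Call:
{"api": "servo_tool", "payload": {
  "deltas": [
    [[0.2,0.02,0],[0,0,0],1],
    [[0.4,0.045,0],[0,0,0],1],
    [[0.6,0.065,0],[0,0,0],1],
    [[0.8,0.09,0],[0,0,0],1],
    [[1.0,0.11,0],[0,0,0],1],
    [[1.2,0.13,0],[0,0,0],1],
    [[1.4,0.155,0],[0,0,0],1],
    [[1.6,0.175,0],[0,0,0],1],
    [[1.8,0.2,0],[0,0,0],1]
  ]
}}

```text
time_s: 4.92
position: [0.5094, 0.0108, 0.0737]
eef_rot: [0.0, 0.998, 0.056, -0.0]
ft_force: [0.3, -0.1, 0.3]
opening: 0.994
finger_force: 0.0
```

```bash
python3 - <<'E'
from h import *
s=r.sense(); print({k:np.round(s[k],4) for k in('time_s','position','ft_force')})
w=shot('wrist','wrist3')
cv2.imwrite('pics/m3.png',cv2.resize(w['pixels'][60:360,60:600],None,fx=1.45,fy=1.45)[:,:,::-1])
E
```

```text
{'time_s': np.float64(4.9167), 'position': array([0.5094, 0.0108, 0.0737]), 'ft_force': array([ 0.3483, -0.1263,  0.2592])}
```

View pics/m3.png

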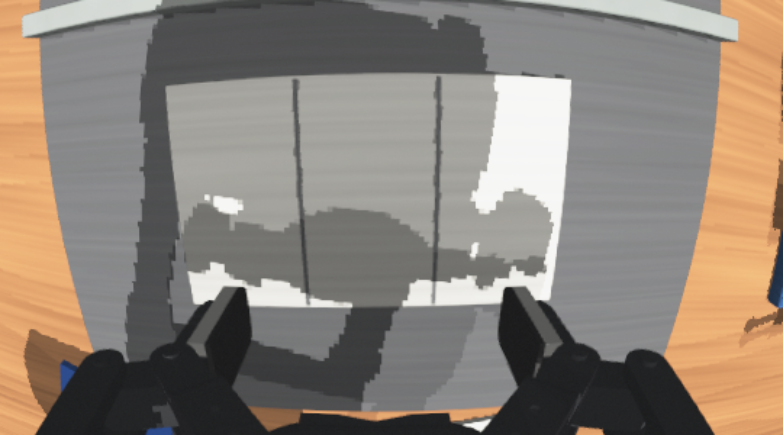

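The fingertips, at (235,290) and (515,290), overlap the blank's near edge at row 305, and there's no push force. They may be riding above it, so I measure that.

```bash
cat >> h.py <<'E'
EX=np.array([.9939,.1101]);EY=np.array([-.1101,.9939]);O=np.array([.5465,.0105])
def led(P): P=np.atleast_2d(P)[:,:2]-O; return np.c_[P@EX,P@EY]*1000
def castw(d,uv,z):
    uv=np.atleast_2d(np.array(uv,float)); a=(uv-[d['cx'],d['cy']])/d['fx']; t=np.hypot(*a.T); 
    ray=np.c_[a*(np.sin(t)/np.maximum(t,1e-9))[:,None],np.cos(t)]@rot(d).T; p=np.array(d['position'])
    return p+ray*((z-p[2])/ray[:,2])[:,None]
E
python3 - <<'E'
from h import *
d=load('wrist3'); f=lambda l:[(60+x/1.45,60+y/1.45) for x,y in l]
print('cam',d['position'],'tcp led',led([.5094,.0108]))
print('plate corners',led(castw(d,f([(167,87),(571,81),(549,301),(193,304)]),.066)).round(1).tolist())
print('ledge ends/fence',led(castw(d,f([(40,38),(717,41)]),.06)).round(1).tolist())
for z in(.06,.066,.072,.08): print(z,'tips',led(castw(d,f([(225,288),(245,288),(505,288),(525,288)]),z)).round(1).tolist())
E
```

```text
cam [0.58502172 0.02060153 0.22194604] tcp led [[-36.84066   4.38288]]
plate corners [[37.9, 82.3], [39.9, -65.9], [-49.3, -67.1], [-51.1, 82.2]]
ledge ends/fence [[66.3, 150.5], [66.1, -143.9]]
0.06 tips [[-45.9, 68.7], [-45.6, 59.7], [-45.4, -48.6], [-45.8, -57.6]]
0.066 tips [[-42.8, 66.4], [-42.4, 57.7], [-42.3, -46.6], [-42.6, -55.2]]
0.072 tips [[-39.6, 64.0], [-39.3, 55.7], [-39.1, -44.6], [-39.5, -52.9]]
0.08 tips [[-35.4, 60.9], [-35.1, 53.1], [-35.0, -41.9], [-35.3, -49.8]]
```

```bash
python3 - <<'E'
from h import *
w=shot('scene','scene3')
cv2.imwrite('pics/m4.png',cv2.resize(w['pixels'][90:250,220:400],None,fx=3.7,fy=3.7,interpolation=cv2.INTER_CUBIC)[:,:,::-1])
for z in (.062,.0737,.095): print(z,((proj(w,[[*(O+EX*(-.037)+EY*s),z] for s in(.047,-.038)])-[220,90])*3.7).round().tolist())
E
```

```text
0.062 [[391.0, 363.0], [280.0, 336.0]]
0.0737 [[391.0, 350.0], [280.0, 324.0]]
0.095 [[391.0, 326.0], [279.0, 300.0]]
```

View pics/m4.png

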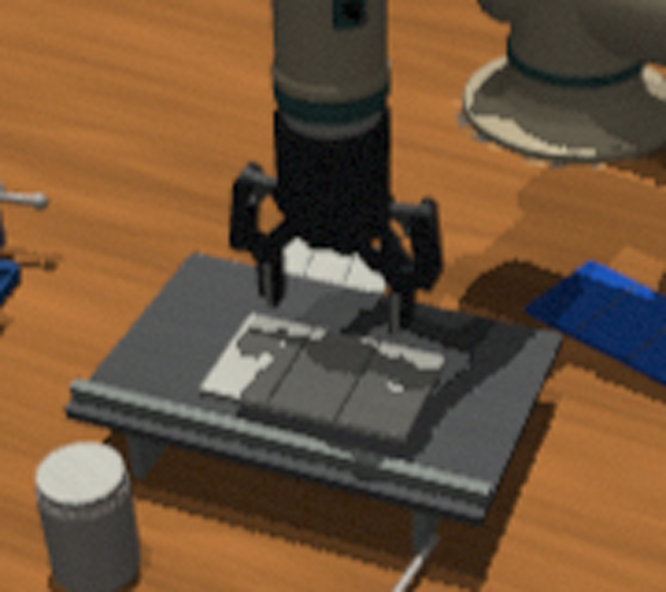

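The scene view shows the fingertips, at (275,303) and (397,330), still about 30 mm above the ledge, and the wrist rays agree with that. The blank hasn't moved. I back off and descend further, going by touch.

Call:
{"api": "servo_tool", "payload": {
  "deltas": [
    [[-1.0,-0.11,0],[0,0,0],1],
    [[-2.0,-0.22,0],[0,0,0],1],
    [[-3.0,-0.33,0],[0,0,0],1],
    [[-3.6,-0.4,0],[0,0,0],1],
    [[-3.6,-0.4,-0.5],[0,0,0],1],
    [[-3.6,-0.4,-1.0],[0,0,0],1],
    [[-3.6,-0.4,-1.5],[0,0,0],1],
    [[-3.6,-0.4,-2.0],[0,0,0],1],
    [[-3.6,-0.4,-2.0],[0,0,0],1],
    [[-3.6,-0.4,-2.0],[0,0,0],1]
  ]
}}

```text
time_s: 5.85
position: [0.4731, 0.0068, 0.0531]
eef_rot: [-0.0, 0.998, 0.056, -0.001]
ft_force: [-0.7, 0.2, 0.1]
opening: 1.0
finger_force: 0.0
```

Call:
{"api": "servo_tool", "payload": {
  "deltas": [
    [[0,0,-0.15],[0,0,0],1],
    [[0,0,-0.3],[0,0,0],1],
    [[0,0,-0.4],[0,0,0],1],
    [[0,0,-0.5],[0,0,0],1],
    [[0,0,-0.5],[0,0,0],1]
  ]
}}

```text
time_s: 6.27
position: [0.4731, 0.0068, 0.0486]
eef_rot: [0.0, 0.998, 0.056, -0.0]
ft_force: [-0.2, -0.5, -0.9]
opening: 1.001
finger_force: 0.0
```

```bash
python3 - <<'E'
from h import *
s=r.sense(); print({k:np.round(s[k],4) for k in('time_s','position','ft_force','opening')})
w=shot('wrist','wrist4');w2=shot('scene','scene4')
cv2.imwrite('pics/m5.png',np.hstack([w['pixels'][150:350,130:510],cv2.resize(w2['pixels'][130:230,240:420],None,fx=2,fy=2)])[:,:,::-1])
E
```

```text
{'time_s': np.float64(6.2667), 'position': array([0.4731, 0.0068, 0.0486]), 'ft_force': array([-0.2322, -0.4597, -0.9292]), 'opening': np.float64(1.0007)}
```

View pics/m5.png

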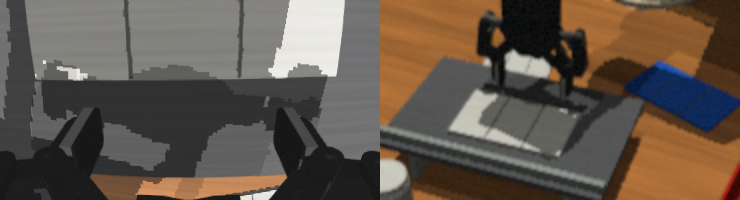

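Both fingertips, at (95,110) and (283,110), now stand in front of the near edge at row 78 and just above the ledge. I descend the last millimetres by feel.

Call:
{"api": "servo_tool", "payload": {
  "deltas": [
    [[0,0,-0.1],[0,0,0],1],
    [[0,0,-0.2],[0,0,0],1],
    [[0,0,-0.3],[0,0,0],1],
    [[0,0,-0.4],[0,0,0],1],
    [[0,0,-0.4],[0,0,0],1]
  ]
}}

```text
time_s: 6.78
position: [0.473, 0.0068, 0.0445]
eef_rot: [0.0, 0.998, 0.056, -0.0]
ft_force: [0.4, -0.2, -0.5]
opening: 1.0
finger_force: 0.0
```

Call:
{"api": "servo_tool", "payload": {
  "deltas": [
    [[0,0,-0.05],[0,0,0],1],
    [[0,0,-0.1],[0,0,0],1],
    [[0,0,-0.1],[0,0,0],1]
  ]
}}

```text
time_s: 7.03
position: [0.4731, 0.0068, 0.0436]
eef_rot: [0.0, 0.998, 0.056, -0.0]
ft_force: [-0.1, 0.2, 0.3]
opening: 0.998
finger_force: 0.0
```

Call:
{"api": "servo_tool", "payload": {
  "deltas": [
    [[0,0,-0.05],[0,0,0],1],
    [[0,0,-0.1],[0,0,0],1],
    [[0,0,-0.1],[0,0,0],1]
  ]
}}

```text
time_s: 7.28
position: [0.4731, 0.0067, 0.0426]
eef_rot: [0.0, 0.998, 0.056, -0.0]
ft_force: [-0.0, -0.6, 0.2]
opening: 1.003
finger_force: 0.0
```

Call:
{"api": "servo_tool", "payload": {
  "deltas": [
    [[0,0,-0.05],[0,0,0],1],
    [[0,0,-0.1],[0,0,0],1],
    [[0,0,-0.1],[0,0,0],1]
  ]
}}

```text
time_s: 7.53
position: [0.4731, 0.0067, 0.0416]
eef_rot: [0.0, 0.998, 0.056, -0.0]
ft_force: [0.5, 0.2, 0.3]
opening: 1.0
finger_force: 0.0
```

Call:
{"api": "servo_tool", "payload": {
  "deltas": [
    [[0,0,-0.05],[0,0,0],1],
    [[0,0,-0.1],[0,0,0],1],
    [[0,0,-0.1],[0,0,0],1]
  ]
}}

```text
time_s: 7.78
position: [0.4731, 0.0067, 0.0406]
eef_rot: [0.0, 0.998, 0.056, -0.0]
ft_force: [1.3, 0.3, -0.6]
opening: 1.0
finger_force: 0.0
```

Call:
{"api": "servo_tool", "payload": {
  "deltas": [
    [[0,0,-0.05],[0,0,0],1],
    [[0,0,-0.1],[0,0,0],1],
    [[0,0,-0.1],[0,0,0],1]
  ]
}}

```text
time_s: 8.03
position: [0.4732, 0.0067, 0.0402]
eef_rot: [0.0, 0.998, 0.056, 0.0]
ft_force: [-1.5, -0.1, 4.3]
opening: 1.004
finger_force: 2.4
```

Call:
{"api": "servo_tool", "payload": {
  "deltas": [
    [[0,0,-0.05],[0,0,0],1],
    [[0,0,-0.1],[0,0,0],1],
    [[0,0,-0.1],[0,0,0],1]
  ]
}}

```text
time_s: 8.28
position: [0.4732, 0.0067, 0.0402]
eef_rot: [0.0, 0.998, 0.056, 0.0]
ft_force: [-2.8, 0.4, 12.7]
opening: 0.996
finger_force: 6.7
```

```bash
python3 - <<'E'
from h import *
s=r.sense(); print({k:np.round(s[k],4) for k in('time_s','position','ft_force','opening')})
w=shot('wrist','wrist5');w2=shot('scene','scene5')
# dark fingertips: inner edges, topmost row of black pixels
g=w['pixels'].max(2); m=(g<45).astype(np.uint8); n,l,st,_=cv2.connectedComponentsWithStats(m)
for k in range(1,n):
    if st[k,4]>300: print(st[k].tolist())
E
```

```text
{'time_s': np.float64(8.2833), 'position': array([0.4732, 0.0067, 0.0402]), 'ft_force': array([-2.7971,  0.4309, 12.7159]), 'opening': np.float64(0.9963)}
[61, 257, 515, 143, 34350]
```

Contact with the ledge is at TCP z = 40.2 mm. I lift 1 mm off it and push towards the fence.

Call:
{"api": "servo_tool", "payload": {
  "deltas": [
    [[0,0,0.25],[0,0,0],1],
    [[0,0,0.25],[0,0,0],1],
    [[0.4,0.045,0.25],[0,0,0],1],
    [[0.8,0.09,0.25],[0,0,0],1],
    [[1.0,0.11,0.25],[0,0,0],1],
    [[1.2,0.13,0.25],[0,0,0],1],
    [[1.4,0.155,0.25],[0,0,0],1],
    [[1.6,0.175,0.25],[0,0,0],1],
    [[1.8,0.2,0.25],[0,0,0],1],
    [[2.0,0.22,0.25],[0,0,0],1],
    [[2.2,0.245,0.25],[0,0,0],1],
    [[2.4,0.265,0.25],[0,0,0],1]
  ]
}}

```text
time_s: 9.38
position: [0.4973, 0.0094, 0.0412]
eef_rot: [0.0, 0.998, 0.056, -0.0]
ft_force: [-0.8, -0.8, -1.4]
opening: 0.997
finger_force: 0.5
```

Call:
{"api": "servo_tool", "payload": {
  "deltas": [
    [[0.2,0.02,0],[0,0,0],1],
    [[0.4,0.045,0],[0,0,0],1],
    [[0.6,0.065,0],[0,0,0],1],
    [[0.8,0.09,0],[0,0,0],1],
    [[1.0,0.11,0],[0,0,0],1]
  ]
}}

```text
time_s: 9.8
position: [0.5074, 0.0105, 0.0412]
eef_rot: [0.0, 0.998, 0.056, 0.0]
ft_force: [-1.1, -0.1, -0.5]
opening: 1.002
finger_force: 0.5
```

Call:
{"api": "servo_tool", "payload": {
  "deltas": [
    [[0.1,0.01,0],[0,0,0],1],
    [[0.2,0.02,0],[0,0,0],1],
    [[0.3,0.035,0],[0,0,0],1]
  ]
}}

```text
time_s: 10.05
position: [0.5101, 0.0108, 0.0412]
eef_rot: [0.0, 0.998, 0.056, -0.0]
ft_force: [-1.9, -0.0, -0.0]
opening: 1.002
finger_force: 0.7
```

```bash
python3 - <<'E'
from h import *
s=r.sense(); print({k:np.round(s[k],4) for k in('time_s','position','ft_force')},led(s['position']))
d=shot('wrist','wrist6'); q=d['pixels'].astype(int); 
cv2.imwrite('pics/m6.png',cv2.resize(q[60:360,60:600].astype(np.uint8),None,fx=1.45,fy=1.45)[:,:,::-1])
E
```

```text
{'time_s': np.float64(10.05), 'position': array([0.5101, 0.0108, 0.0412]), 'ft_force': array([-1.8511, -0.0277, -0.0443])} [[-36.14465487   4.34059385]]
```

View pics/m6.png

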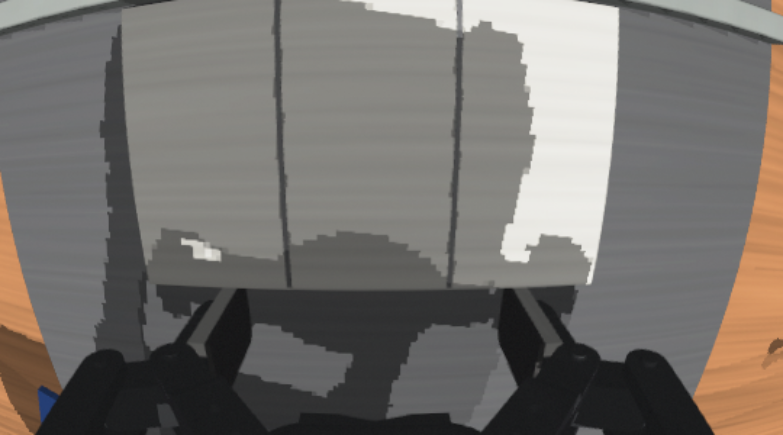

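The blank slides square ahead of both fingertips, with its near edge at row 287 and its far edge close under the fence (row about 10). I keep pushing until the force rises.

Call:
{"api": "servo_tool", "payload": {
  "deltas": [
    [[0.1,0.01,0],[0,0,0],1],
    [[0.2,0.02,0],[0,0,0],1],
    [[0.3,0.035,0],[0,0,0],1],
    [[0.35,0.04,0],[0,0,0],1]
  ]
}}

```text
time_s: 10.43
position: [0.5115, 0.0111, 0.0411]
eef_rot: [0.0, 0.998, 0.056, -0.002]
ft_force: [-6.9, -0.3, 4.8]
opening: 1.002
finger_force: 3.3
```

Call:
{"api": "servo_tool", "payload": {
  "deltas": [
    [[0.05,0.005,0],[0,0,0],1],
    [[0.1,0.01,0],[0,0,0],1],
    [[0.15,0.015,0],[0,0,0],1]
  ]
}}

```text
time_s: 10.68
position: [0.5115, 0.0112, 0.041]
eef_rot: [0.0, 0.998, 0.056, -0.004]
ft_force: [-9.1, -1.9, 7.0]
opening: 1.002
finger_force: 4.6
```

Call:
{"api": "servo_tool", "payload": {
  "deltas": [
    [[0.05,0.005,0],[0,0,0],1],
    [[0.1,0.01,0],[0,0,0],1],
    [[0.15,0.015,0],[0,0,0],1]
  ]
}}

```text
time_s: 10.93
position: [0.5115, 0.0112, 0.0409]
eef_rot: [0.0, 0.998, 0.056, -0.005]
ft_force: [-11.7, -2.6, 7.4]
opening: 0.996
finger_force: 5.7
```

It stopped firmly on the fence (11 N). I back off, rise and check how it lies.

Call:
{"api": "servo_tool", "payload": {
  "deltas": [
    [[-0.5,-0.06,0],[0,0,0],1],
    [[-1.5,-0.17,0.2],[0,0,0],1],
    [[-2.5,-0.28,1.5],[0,0,0],0.7],
    [[-3,-0.33,4],[0,0,0],0.4],
    [[-3,-0.33,7],[0,0,0],0.4],
    [[-3,-0.33,8],[0,0,0],0.4],
    [[-3,-0.33,8],[0,0,0],0.4],
    [[-3,-0.33,8],[0,0,0],0.4]
  ]
}}

```text
time_s: 11.6
position: [0.4873, 0.0082, 0.1219]
eef_rot: [0.0, 0.998, 0.056, 0.001]
ft_force: [-0.8, 0.7, -0.1]
opening: 0.401
finger_force: 0.0
```

```bash
cat > meas.py <<'E'
from h import *
import sys
def edges(d):
    # wrist image: ledge-frame points of blank from bright-ish plate; plate vs ledge by gradient along ledge-x scan lines
    def px(P):
        c=(P-np.array(d['position']))@rot(d); t=np.arctan2(np.hypot(c[:,0],c[:,1]),c[:,2]); h=np.hypot(c[:,0],c[:,1])
        return np.c_[d['cx']+d['fx']*t*c[:,0]/h,d['cy']+d['fx']*t*c[:,1]/h].astype(np.float32)
    g=d['pixels'].astype(np.float32).mean(2)
    def scan(xs,ys,z):
        P=np.array([[*(O+EX*x/1000+EY*y/1000),z] for x,y in zip(xs,ys)]); q=px(P)
        return cv2.remap(g,q[:,0],q[:,1],cv2.INTER_LINEAR).ravel()
    return scan
if __name__=='__main__':
    s=r.sense(); print({k:np.round(s[k],4) for k in('time_s','position','joint_positions','opening')},led(s['position']))
    n=sys.argv[1]; d=shot('wrist',n); sc=edges(d)
    for y in map(float,sys.argv[2].split(',')):
        t=np.arange(-40,90,2.); print('x scan y=%g'%y,sc(t,0*t+y,.066).astype(int).tolist())
E
python3 meas.py wrist7 -50,-30,10,50,70; python3 - <<'E'
from h import *
d=load('wrist7');g=shot('top','top7')
E
```

```text
{'time_s': np.float64(11.6), 'position': array([0.4873, 0.0082, 0.1219]), 'joint_positions': array([-1.2620e-01,  2.2820e-01,  1.8494e+00,  1.0000e-04,  1.0610e+00,
        1.3329e+00]), 'opening': np.float64(0.4009)} [[-59.11200118   4.22007231]]
x scan y=-50 [130, 128, 128, 130, 128, 131, 130, 128, 135, 244, 243, 245, 244, 245, 245, 244, 244, 244, 245, 244, 245, 245, 245, 244, 244, 244, 244, 243, 243, 243, 244, 244, 242, 243, 244, 244, 243, 244, 244, 243, 243, 243, 244, 243, 243, 243, 243, 244, 243, 242, 243, 243, 243, 136, 175, 197, 198, 197, 197, 120, 123, 126, 149, 160, 161]
x scan y=-30 [74, 72, 73, 73, 73, 74, 75, 73, 99, 245, 245, 245, 243, 244, 190, 143, 145, 146, 148, 145, 148, 150, 150, 149, 147, 149, 149, 146, 145, 147, 151, 150, 144, 148, 150, 150, 146, 150, 221, 181, 242, 242, 243, 243, 242, 243, 243, 243, 243, 242, 243, 243, 242, 127, 180, 198, 197, 197, 194, 125, 122, 126, 154, 158, 164]
x scan y=10 [56, 53, 54, 71, 74, 76, 76, 73, 85, 149, 150, 147, 143, 147, 146, 142, 146, 146, 145, 144, 146, 150, 147, 149, 146, 148, 148, 146, 146, 148, 150, 148, 145, 148, 150, 150, 147, 150, 151, 150, 148, 147, 151, 149, 200, 243, 242, 243, 243, 242, 242, 242, 242, 143, 176, 198, 199, 199, 198, 126, 121, 124, 161, 164, 167]
x scan y=50 [75, 73, 73, 74, 73, 75, 76, 74, 81, 149, 151, 150, 145, 147, 146, 144, 148, 147, 146, 144, 146, 150, 147, 150, 146, 149, 148, 146, 146, 149, 149, 147, 147, 149, 150, 151, 151, 153, 153, 152, 148, 147, 150, 148, 149, 151, 149, 152, 151, 241, 242, 241, 241, 135, 171, 196, 198, 197, 197, 125, 122, 125, 143, 152, 154]
x scan y=70 [54, 54, 54, 57, 73, 74, 76, 72, 86, 150, 201, 222, 146, 148, 146, 145, 149, 148, 146, 145, 146, 150, 147, 152, 147, 150, 148, 147, 146, 149, 148, 147, 148, 149, 151, 151, 153, 153, 153, 153, 149, 147, 150, 147, 148, 151, 149, 152, 149, 148, 150, 148, 148, 124, 172, 201, 200, 200, 199, 127, 124, 125, 145, 151, 148]
```

```bash
sed -i 's/^E=.*//' meas.py; python3 - <<'E'
from meas import *
d=load('wrist7');sc=edges(d)
t=np.arange(-170,180,1.)
for x,z in((0,.066),(50,.066),(-35,.06)):
    v=sc(0*t+x,t,z); k=np.where(np.abs(np.diff(v))>18)[0]; print(x,[(int(t[i]),int(v[i+1]-v[i])) for i in k])
d=load('top7'); P=rect(cast(d,blank(d),.066))
print(led(P[3]/1000).round(1).tolist())
E
```

```text
0 [(-142, -33), (-68, 31), (-67, 77), (-33, -24), (-32, -71), (-19, -39), (-17, 44), (31, -43), (32, -23), (33, 32), (34, 34), (82, -68), (97, 31), (147, 21)]
50 [(-68, 33), (-67, 76), (-19, -24), (-18, -50), (-17, 57), (-16, 18), (21, -21), (22, -24), (23, -40), (31, -33), (32, -32), (33, 31), (34, 33), (81, -28), (82, -43), (87, 47), (147, 21)]
-35 [(-146, -18), (-50, -25), (-49, -26), (82, 49), (90, -38), (107, 25), (108, 26), (151, 32)]
[[-75.1, -99.5], [-14.6, -113.5], [31.0, 84.2], [-29.5, 98.1]]
```

The blank lies parallel and tight on the fence: the far edge is at the fence line for y = −50 to 70. Now I move to its +y end and turn the tool 90°.

Call:
{"api": "servo_tool", "payload": {
  "deltas": [
    [[0.5,1,0],[0,0,0.12],0.4],
    [[1,2,0],[0,0,0.24],0.4],
    [[1.5,3,0],[0,0,0.36],0.4],
    [[2,4,0],[0,0,0.48],0.4],
    [[2.5,5,0],[0,0,0.6],0.4],
    [[3,6,0],[0,0,0.72],0.4],
    [[3.5,7,0],[0,0,0.84],0.4],
    [[4.2,8,0],[0,0,0.96],0.4],
    [[5,9,0],[0,0,1.08],0.4],
    [[5.5,10,0],[0,0,1.2],0.4],
    [[6,11,0],[0,0,1.32],0.4],
    [[6.7,12.2,0],[0,0,1.44],0.4]
  ]
}}

```text
time_s: 12.7
position: [0.5526, 0.1304, 0.1192]
eef_rot: [-0.001, 0.712, 0.702, -0.002]
ft_force: [-0.0, 0.1, 0.3]
opening: 0.403
finger_force: 0.0
```

Call:
{"api": "servo_tool", "payload": {
  "deltas": [
    [[0,0,0],[0,0,0.11],0.4],
    [[0,0,-1],[0,0,0.131],0.4],
    [[0,0,-2.5],[0,0,0.131],0.4],
    [[0,0,-4],[0,0,0.131],0.4],
    [[0,0,-4.8],[0,0,0.131],0.4],
    [[0,0,-5],[0,0,0.131],0.4],
    [[0,0,-5],[0,0,0.131],0.4]
  ]
}}

```text
time_s: 13.28
position: [0.5526, 0.1299, 0.0697]
eef_rot: [-0.001, 0.667, 0.745, -0.001]
ft_force: [-0.0, -0.3, 0.2]
opening: 0.398
finger_force: 0.0
```

```bash
python3 - <<'E'
from h import *
s=r.sense(); print({k:np.round(s[k],4) for k in('time_s','position','eef_rot','joint_positions','ft_force','opening')},led(s['position']))
E
```

```text
{'time_s': np.float64(13.2833), 'position': array([0.5526, 0.1299, 0.0697]), 'eef_rot': array([-0.001 ,  0.6669,  0.7452, -0.0011]), 'joint_positions': array([ 1.0830e-01,  3.9440e-01,  1.7441e+00, -1.0000e-04,  1.0061e+00,
       -2.5000e-03]), 'ft_force': array([-0.0482, -0.3494,  0.2405]), 'opening': np.float64(0.3981)} [[ 19.25413935 117.98084472]]
```

Call:
{"api": "servo_tool", "payload": {
  "deltas": [
    [[0,0,-0.4],[0,0,0],0.4],
    [[0,0,-0.8],[0,0,0],0.4],
    [[0,0,-1.1],[0,0,0],0.4],
    [[0,0,-1.3],[0,0,0],0.4],
    [[0,0,-1.3],[0,0,0],0.4]
  ]
}}

```text
time_s: 13.7
position: [0.5534, 0.1302, 0.058]
eef_rot: [-0.0, 0.666, 0.746, -0.0]
ft_force: [-0.5, 0.1, 1.3]
opening: 0.402
finger_force: 0.0
```

Call:
{"api": "servo_tool", "payload": {
  "deltas": [
    [[0,0,-0.08],[0,0,0],0.4],
    [[0,0,-0.16],[0,0,0],0.4],
    [[0,0,-0.24],[0,0,0],0.4],
    [[0,0,-0.24],[0,0,0],0.4]
  ]
}}

```text
time_s: 14.03
position: [0.5536, 0.1302, 0.0558]
eef_rot: [0.0, 0.666, 0.746, 0.0]
ft_force: [-0.3, -0.5, -0.3]
opening: 0.399
finger_force: 0.0
```

Call:
{"api": "servo_tool", "payload": {
  "deltas": [
    [[0,0,-0.08],[0,0,0],0.4],
    [[0,0,-0.16],[0,0,0],0.4],
    [[0,0,-0.16],[0,0,0],0.4]
  ]
}}

```text
time_s: 14.28
position: [0.5536, 0.1302, 0.0541]
eef_rot: [-0.0, 0.666, 0.746, -0.0]
ft_force: [-0.5, -0.5, 0.5]
opening: 0.397
finger_force: 0.0
```

Call:
{"api": "servo_tool", "payload": {
  "deltas": [
    [[0,0,-0.08],[0,0,0],0.4],
    [[0,0,-0.16],[0,0,0],0.4],
    [[0,0,-0.16],[0,0,0],0.4]
  ]
}}

```text
time_s: 14.53
position: [0.5537, 0.1302, 0.0527]
eef_rot: [0.0, 0.666, 0.746, 0.0]
ft_force: [-0.5, 0.7, -0.2]
opening: 0.399
finger_force: 0.0
```

Call:
{"api": "servo_tool", "payload": {
  "deltas": [
    [[0,0,-0.08],[0,0,0],0.4],
    [[0,0,-0.16],[0,0,0],0.4],
    [[0,0,-0.16],[0,0,0],0.4]
  ]
}}

```text
time_s: 14.78
position: [0.5537, 0.1302, 0.0526]
eef_rot: [0.0, 0.666, 0.746, 0.0]
ft_force: [-3.1, -1.1, 10.3]
opening: 0.399
finger_force: 5.0
```

Call:
{"api": "servo_tool", "payload": {
  "deltas": [
    [[0,0,-0.08],[0,0,0],0.4],
    [[0,0,-0.16],[0,0,0],0.4],
    [[0,0,-0.16],[0,0,0],0.4]
  ]
}}

```text
time_s: 15.03
position: [0.5538, 0.1303, 0.0525]
eef_rot: [0.001, 0.666, 0.746, 0.001]
ft_force: [-4.0, -0.7, 19.9]
opening: 0.404
finger_force: 9.8
```

Call:
{"api": "servo_tool", "payload": {
  "deltas": [
    [[0,0,-0.08],[0,0,0],0.4],
    [[0,0,-0.16],[0,0,0],0.4],
    [[0,0,-0.16],[0,0,0],0.4]
  ]
}}

```text
time_s: 15.28
position: [0.5538, 0.1303, 0.0525]
eef_rot: [0.001, 0.666, 0.746, 0.001]
ft_force: [-8.5, -1.6, 28.8]
opening: 0.397
finger_force: 14.5
```

Ledge contact is at TCP z = 52.5 mm at this opening. I lift about 1 mm clear and push along the fence towards the vice (−y).

Call:
{"api": "servo_tool", "payload": {
  "deltas": [
    [[0,0,0.3],[0,0,0],0.4],
    [[0,0,0.58],[0,0,0],0.4],
    [[0,0,0.58],[0,0,0],0.4],
    [[0.07,-0.6,0.58],[0,0,0],0.4],
    [[0.13,-1.2,0.58],[0,0,0],0.4],
    [[0.2,-1.8,0.58],[0,0,0],0.4],
    [[0.24,-2.2,0.58],[0,0,0],0.4],
    [[0.29,-2.6,0.58],[0,0,0],0.4],
    [[0.33,-3.0,0.58],[0,0,0],0.4],
    [[0.39,-3.5,0.58],[0,0,0],0.4],
    [[0.44,-4.0,0.58],[0,0,0],0.4],
    [[0.5,-4.5,0.58],[0,0,0],0.4]
  ]
}}

```text
time_s: 16.28
position: [0.5585, 0.0848, 0.0535]
eef_rot: [-0.0, 0.666, 0.746, -0.0]
ft_force: [-0.1, 1.1, -0.9]
opening: 0.401
finger_force: 0.5
```

Call:
{"api": "servo_tool", "payload": {
  "deltas": [
    [[0.055,-0.5,0],[0,0,0],0.4],
    [[0.11,-1.0,0],[0,0,0],0.4],
    [[0.165,-1.5,0],[0,0,0],0.4],
    [[0.22,-2.0,0],[0,0,0],0.4],
    [[0.275,-2.5,0],[0,0,0],0.4],
    [[0.33,-3.0,0],[0,0,0],0.4],
    [[0.385,-3.5,0],[0,0,0],0.4],
    [[0.44,-4.0,0],[0,0,0],0.4],
    [[0.47,-4.3,0],[0,0,0],0.4],
    [[0.5,-4.5,0],[0,0,0],0.4]
  ]
}}

```text
time_s: 17.12
position: [0.5637, 0.0398, 0.0537]
eef_rot: [0.0, 0.667, 0.745, 0.0]
ft_force: [-0.3, 1.1, 0.0]
opening: 0.403
finger_force: 0.7
```

```bash
python3 - <<'E'
from meas import *
s=r.sense(); print({k:np.round(s[k],4) for k in('time_s','position','ft_force')},led(s['position']))
w=shot('wrist','wrist8');d=shot('top','top8');shot('scene','scene8'); sc=edges(w); t=np.arange(-230,80,1.)
for x,z in((-5,.066),(20,.066),(45,.066),(-35,.06)):
    v=sc(0*t+x,t,z); k=np.where(np.abs(np.diff(v))>18)[0]; print(x,[(int(t[i]),int(v[i+1]-v[i])) for i in k])
g=d['pixels'].astype(np.float32).mean(2)
for x in(0,20,40):
    q=proj(d,[[*(O+EX*x/1000+EY*y/1000),.066] for y in t]).astype(np.float32); v=cv2.remap(g,q[:,0],q[:,1],1).ravel()
    k=np.where(np.abs(np.diff(v))>12)[0]; print('top',x,[(int(t[i]),int(v[i+1]-v[i])) for i in k])
E
```

```text
{'time_s': np.float64(17.1167), 'position': array([0.5637, 0.0398, 0.0537]), 'ft_force': array([-0.3353,  1.058 ,  0.008 ])} [[20.30751765 27.18860126]]
-5 [(-80, 24), (-24, 120), (-19, 40), (-16, -29), (-13, 22), (-9, -81), (-8, -39), (14, 59), (15, 19), (42, 53), (43, 21)]
20 [(-79, 22), (-29, 45), (-28, 118), (-27, 41), (7, -92), (21, -23), (67, 20), (68, 48)]
45 [(-80, 21), (-79, 18), (-24, 204), (-9, -77), (-8, -63), (-6, -19), (-4, -21), (14, 46)]
-35 [(-91, 22), (-39, 20), (-38, 21), (-37, 18), (-36, 23), (-31, -57), (-30, -58), (4, 31), (5, 67), (20, -48)]
top 0 [(-138, 12), (-137, 12), (-136, 15), (-135, 14), (-48, -14), (-47, -16), (-46, -16), (-17, 13), (-16, 12), (10, -13), (11, -24), (12, -27), (13, -25), (14, -23), (15, -22), (39, 12), (40, 12)]
top 20 [(-138, 15), (-137, 14), (-136, 14), (-135, 13), (-55, -19), (-54, -25), (-53, -22), (-49, 12), (-21, 12), (-20, 13), (-19, 20), (-18, 21), (-17, 12), (-12, -14), (-11, -23), (-10, -21), (-9, -24), (-8, -22), (-7, -19)]
top 40 [(-138, 18), (-137, 18), (-136, 13), (-135, 13), (-59, -24), (-58, -24), (-57, -19), (-56, -20), (-55, -17), (-17, 13)]
```

The blank slides straight: its leading end is at −136.5 mm at all three x. About 63 mm remain, so I push 53 mm and then measure again.

Call:
{"api": "servo_tool", "payload": {
  "deltas": [
    [[0.055,-0.5,0],[0,0,0],0.4],
    [[0.11,-1.0,0],[0,0,0],0.4],
    [[0.165,-1.5,0],[0,0,0],0.4],
    [[0.22,-2.0,0],[0,0,0],0.4],
    [[0.275,-2.5,0],[0,0,0],0.4],
    [[0.33,-3.0,0],[0,0,0],0.4],
    [[0.385,-3.5,0],[0,0,0],0.4],
    [[0.44,-4.0,0],[0,0,0],0.4],
    [[0.5,-4.5,0],[0,0,0],0.4],
    [[0.54,-4.9,0],[0,0,0],0.4],
    [[0.58,-5.2,0],[0,0,0],0.4],
    [[0.58,-5.3,0],[0,0,0],0.4]
  ]
}}

```text
time_s: 18.27
position: [0.5696, -0.0134, 0.0536]
eef_rot: [0.0, 0.667, 0.745, 0.0]
ft_force: [-0.1, 2.4, 1.1]
opening: 0.397
finger_force: 0.9
```

```bash
cat > m9.py <<'E'
from meas import *
import sys
s=r.sense(); print({k:np.round(s[k],4) for k in('time_s','position','ft_force')},led(s['position']))
d=shot('top','top'+sys.argv[1]); e=shot('scene','scene'+sys.argv[1]); t=np.arange(-230,80,.5)
q=d['pixels'].astype(np.float32); 
def sc(d,x,z,ch):
    q=proj(d,[[*(O+EX*x/1000+EY*y/1000),z] for y in t]).astype(np.float32); g=d['pixels'].astype(np.float32); g=g.mean(2) if ch=='g' else g[:,:,0]-g[:,:,2]
    return cv2.GaussianBlur(cv2.remap(g,q[:,0],q[:,1],1).reshape(1,-1),(0,0),2).ravel()
def pk(v,th,lab):
    a=np.diff(v); k=[i for i in range(1,len(a)-1) if abs(a[i])>th and abs(a[i])>=abs(a[i-1]) and abs(a[i])>abs(a[i+1])]; print(lab,[(float(t[i]+.25),round(float(a[i]),1)) for i in k])
for x in(-15,0,20,40,58): pk(sc(d,x,.066,'g'),2,'top blank x=%d'%x)
for x in(-90,-60,-35): pk(sc(d,x,.06,'s'),3,'top end x=%d'%x)
for x in(0,20,40): pk(sc(e,x,.066,'g'),2,'scene blank x=%d'%x)
for x in(-90,-60,-35): pk(sc(e,x,.06,'s'),3,'scene end x=%d'%x)
E
python3 m9.py 9
```

```text
{'time_s': np.float64(18.2667), 'position': array([ 0.5696, -0.0134,  0.0536]), 'ft_force': array([-0.0895,  2.3959,  1.0795])} [[ 20.36064618 -26.30187402]]
top blank x=-15 [(-188.75, 6.8), (-140.75, -2.5), (-135.75, 3.0), (-123.75, -7.2), (-100.25, -2.8), (-93.25, 7.6), (-85.25, 2.5), (-42.25, -13.2), (-8.75, 5.1), (36.25, -2.7), (46.25, 5.1), (76.75, -4.7)]
top blank x=0 [(-188.75, 6.4), (-140.25, -3.4), (-135.25, 3.9), (-127.25, -6.0), (-102.75, -2.8), (-96.75, 9.4), (-86.25, 2.3), (-72.25, -2.1), (-43.75, -12.1), (-15.75, 4.0), (-10.75, 4.3), (43.25, 3.3), (72.75, -5.2)]
top blank x=20 [(-189.25, 6.2), (-134.75, -8.4), (-127.25, 5.7), (-102.75, -4.2), (-96.75, 10.9), (-86.25, 3.6), (-69.25, -11.2), (-17.25, 2.7), (-7.25, -3.9), (7.75, 5.0), (37.25, 3.2), (65.75, -5.2), (77.75, 3.0)]
top blank x=40 [(-189.75, 6.5), (-141.75, -10.5), (-134.25, 6.1), (-125.25, -3.4), (-102.75, 5.4), (-16.75, -3.4), (0.25, 4.7), (6.25, -6.5), (18.25, 4.7), (31.25, 3.0), (59.25, -5.1), (71.75, 4.1)]
top blank x=58 [(-189.75, 7.7), (-150.75, -11.8), (-138.75, 6.7), (-114.75, -6.9), (-108.75, 7.1), (17.25, -3.7), (25.75, 5.1), (53.25, -4.3), (64.25, 4.5)]
top end x=-90 [(-149.75, -8.2)]
top end x=-60 [(-149.75, -7.9), (63.75, 3.7)]
top end x=-35 [(-149.75, -7.7)]
scene blank x=0 [(-187.75, 5.9), (-139.75, -4.5), (-135.75, 4.7), (-89.25, -4.3), (-85.75, 3.0), (-80.25, -16.2), (-16.25, 2.1), (-8.75, 4.4), (69.25, -2.2)]
scene blank x=20 [(-188.25, 6.3), (-140.25, -3.6), (-134.75, 4.0), (-89.75, -3.6), (-84.75, 5.0), (-65.25, -11.6), (-52.25, -5.5), (-30.75, 3.5), (-24.75, -2.6), (10.75, 4.0), (64.75, -3.6)]
scene blank x=40 [(-227.75, 5.3), (-187.75, 6.7), (-139.25, -3.7), (-134.25, 3.9), (-89.75, -4.8), (-84.75, 4.2), (-60.75, -7.4), (-38.25, -7.3), (-20.25, 3.7), (-14.25, -3.2), (21.75, 5.1), (58.75, -4.6), (75.25, 3.2)]
scene end x=-90 [(-149.25, -8.9)]
scene end x=-60 [(-148.75, -9.3)]
scene end x=-35 [(-148.75, -8.2)]
```

Call:
{"api": "servo_tool", "payload": {
  "deltas": [
    [[0.02,-0.2,0],[0,0,0],0.4],
    [[0.045,-0.4,0],[0,0,0],0.4],
    [[0.065,-0.6,0],[0,0,0],0.4],
    [[0.09,-0.8,0],[0,0,0],0.4],
    [[0.1,-0.9,0],[0,0,0],0.4],
    [[0.11,-1.0,0],[0,0,0],0.4],
    [[0.11,-1.05,0],[0,0,0],0.4],
    [[0.11,-1.05,0],[0,0,0],0.4]
  ]
}}

```text
time_s: 19.03
position: [0.5706, -0.0235, 0.0536]
eef_rot: [0.0, 0.666, 0.746, -0.0]
ft_force: [0.4, 0.9, -0.1]
opening: 0.402
finger_force: 0.3
```

```bash
python3 m9.py 10; python3 - <<'E'
from meas import *
# fence gap: x scans in scene and top at several y
for n in('top10','scene10'):
    d=load(n); t=np.arange(-40,90,.5); g=d['pixels'].astype(np.float32).mean(2)
    for y in(-190,-165,-145,-120,-100,-75):
        q=proj(d,[[*(O+EX*x/1000+EY*y/1000),.066] for x in t]).astype(np.float32); v=cv2.GaussianBlur(cv2.remap(g,q[:,0],q[:,1],1).reshape(1,-1),(0,0),2).ravel()
        a=np.diff(v); k=[i for i in range(1,len(a)-1) if abs(a[i])>2.5 and abs(a[i])>=abs(a[i-1]) and abs(a[i])>abs(a[i+1])]; print(n,y,[(float(t[i]+.25),round(float(a[i]),1)) for i in k])
E
```

```text
{'time_s': np.float64(19.0333), 'position': array([ 0.5706, -0.0235,  0.0536]), 'ft_force': array([ 0.449 ,  0.8839, -0.061 ])} [[ 20.17216812 -36.45998706]]
top blank x=-15 [(-199.25, 7.0), (-151.25, -2.5), (-146.25, 3.0), (-138.75, -7.1), (-115.25, -2.8), (-108.25, 9.0), (-100.75, -2.3), (-95.25, 2.4), (-52.75, -11.1), (-18.75, 5.0), (31.25, 4.3), (61.75, -5.0)]
top blank x=0 [(-199.25, 6.4), (-150.75, -2.8), (-141.75, -4.8), (-117.75, -3.1), (-111.75, 9.6), (-101.75, -2.3), (-96.75, 2.6), (-82.25, -2.0), (-55.75, -10.4), (-25.75, 4.9), (27.75, 3.1), (57.25, -4.8)]
top blank x=20 [(-199.75, 6.3), (-149.75, -11.4), (-142.25, 5.7), (-118.25, -4.1), (-111.75, 10.4), (-101.25, -2.0), (-96.25, 3.8), (-81.75, -10.4), (-30.25, 2.8), (-20.75, -4.4), (-1.75, 4.3), (21.75, 3.0), (50.75, -4.7), (70.75, 4.1)]
top blank x=40 [(-199.75, 6.6), (-157.75, -10.7), (-150.25, 6.3), (-139.75, -2.7), (-126.75, -2.6), (-117.25, 5.0), (-39.25, 3.4), (-29.75, -5.4), (-12.75, 3.5), (-6.75, -6.3), (9.25, 5.1), (43.75, -5.0), (62.25, 4.2)]
top blank x=58 [(-199.75, 8.0), (-166.75, -12.6), (-156.25, 7.1), (-13
[... 899 characters left out ...]
148.75, -8.1)]
top10 -190 [(-21.75, 7.6), (69.75, -7.4)]
top10 -165 [(-21.75, 9.4), (49.25, -3.8), (54.75, -5.6)]
top10 -145 [(-21.25, 8.9), (7.75, -8.4), (37.75, 6.3)]
top10 -120 [(25.25, -3.0), (40.25, 5.0)]
top10 -100 [(-22.25, 7.1), (22.25, -8.8)]
top10 -75 [(-21.75, 7.3), (11.75, -9.2), (32.25, 2.9)]
scene10 -190 [(-27.75, 4.1), (-24.75, 4.2), (65.25, -7.9)]
scene10 -165 [(-25.25, 5.0), (66.25, -8.2), (71.75, 2.9)]
scene10 -145 [(-27.25, 7.4), (69.75, -6.5), (84.75, 4.3)]
scene10 -120 [(-26.25, 6.6), (59.25, -4.5), (71.25, -7.6), (83.75, 2.6)]
scene10 -100 [(-9.25, 10.2), (60.75, -2.8), (70.25, -6.5), (83.75, 2.9)]
scene10 -75 [(20.25, 12.1), (48.75, -4.0), (55.25, -2.5), (59.75, -5.3)]
```

About 0.9 mm is still short. I make a final small push, retreat and rise for an unobstructed check.

Call:
{"api": "servo_tool", "payload": {
  "deltas": [
    [[0.005,-0.05,0],[0,0,0],0.4],
    [[0.01,-0.1,0],[0,0,0],0.4],
    [[0.01,-0.1,0],[0,0,0],0.4],
    [[0.01,-0.1,0],[0,0,0],0.4]
  ]
}}

```text
time_s: 19.47
position: [0.5707, -0.0243, 0.0536]
eef_rot: [0.0, 0.666, 0.746, 0.0]
ft_force: [1.2, 1.2, -1.2]
opening: 0.397
finger_force: 0.5
```

Call:
{"api": "servo_tool", "payload": {
  "deltas": [
    [[-0.06,0.5,0],[0,0,0],0.4],
    [[-0.17,1.5,0.2],[0,0,0],0.4],
    [[-0.3,3,2],[0,0,0],0.4],
    [[-1,5,5],[0,0,0],0.4],
    [[-3,7,8],[0,0,0],0.4],
    [[-6,9,11],[0,0,0],0.4],
    [[-9,11,13],[0,0,0],0.4],
    [[-12,13,14],[0,0,0],0.4],
    [[-15,15,14],[0,0,0],0.4],
    [[-17,17,14],[0,0,0],0.4],
    [[-18,18,14],[0,0,0],0.4],
    [[-18,18,14],[0,0,0],0.4]
  ]
}}

```text
time_s: 20.47
position: [0.3875, 0.1578, 0.1941]
eef_rot: [-0.001, 0.665, 0.747, 0.0]
ft_force: [0.2, 0.2, 0.1]
opening: 0.401
finger_force: 0.0
```

```bash
python3 m9.py 11; python3 - <<'E'
from h import *
t=load('top11');w2=load('scene11')
a=cv2.resize(t['pixels'][130:260,250:480],None,fx=3,fy=3,interpolation=2); b=cv2.resize(w2['pixels'][140:270,150:390],(690,374))[:205]
cv2.imwrite('pics/m11.png',np.vstack([a,b])[:600,:,::-1])
E
```

```text
{'time_s': np.float64(20.4667), 'position': array([0.3875, 0.1578, 0.1941]), 'ft_force': array([0.1759, 0.1601, 0.1316])} [[-141.82463578  163.87833985]]
top blank x=-15 [(-200.25, 6.2), (-151.75, -2.7), (-146.25, 3.1), (-102.75, -2.1), (-97.25, 2.1), (-49.25, -7.2)]
top blank x=0 [(-200.75, 7.4), (-147.25, 2.1), (-102.25, -2.5), (-96.75, 2.9), (-49.25, -9.9)]
top blank x=20 [(-200.25, 7.1), (-147.25, 2.3), (-101.75, -2.5), (-96.25, 3.0), (-48.25, -9.9)]
top blank x=40 [(-200.25, 7.3), (-151.75, -2.4), (-146.75, 3.1), (-101.25, -2.3), (-96.25, 2.6), (-47.75, -7.8)]
top blank x=58 [(-199.75, 7.5), (-151.75, -2.5), (-146.25, 2.9), (-102.25, -2.8), (-97.25, 2.9), (-49.25, -8.9)]
top end x=-90 [(-149.75, -8.3)]
top end x=-60 [(-149.75, -7.9)]
top end x=-35 [(-149.75, -7.6)]
scene blank x=0 [(-197.75, 5.9), (-151.25, -2.9), (-145.75, 3.5), (-100.75, -4.3), (-95.75, 3.7), (-48.25, -12.5)]
scene blank x=20 [(-198.25, 6.6), (-150.25, -4.3), (-146.25, 4.6), (-100.25, -4.1), (-96.25, 4.7), (-47.75, -12.6)]
scene blank x=40 [(-227.75, 5.3), (-198.25, 6.9), (-150.75, -3.7), (-144.75, 4.2), (-100.75, -4.5), (-95.25, 5.5), (-47.25, -12.6), (-41.75, 2.6)]
scene end x=-90 [(-149.25, -8.9)]
scene end x=-60 [(-148.75, -8.9)]
scene end x=-35 [(-148.75, -8.1)]
```

View pics/m11.png

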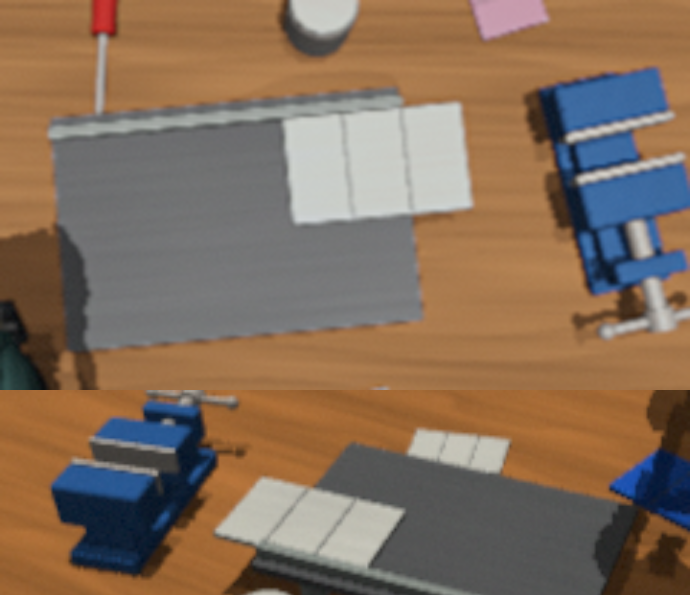

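The blank lies along the fence with the right third hanging out past the ledge's end. Its scribed line at (405–412, 107–215) meets the ledge's end edge at (412,215). Before handing in, one numeric check of the angle and the fence gap.

```bash
python3 - <<'E'
from meas import *
d=load('top11'); t=np.arange(-40,95,.5); q0=d['pixels'].astype(np.float32).mean(2)
for y in(-190,-170,-140,-125,-85,-60):
    q=proj(d,[[*(O+EX*x/1000+EY*y/1000),.066] for x in t]).astype(np.float32); v=cv2.GaussianBlur(cv2.remap(q0,q[:,0],q[:,1],2).reshape(1,-1),(0,0),1).ravel()
    a=np.diff(v); k=[i for i in range(1,len(a)-1) if abs(a[i])>3 and abs(a[i])>=abs(a[i-1]) and abs(a[i])>abs(a[i+1])]; print(y,[(float(t[i]+.25),round(float(a[i]),1)) for i in k], v[(t>=60)&(t<=78)][::4].astype(int).tolist())
E
```

```text
-190 [(-21.25, 9.1), (69.25, -9.2)] [200, 201, 203, 198, 175, 141, 115, 112, 118, 122]
-170 [(-21.75, 13.2), (68.75, -8.4), (70.25, -8.5)] [200, 201, 202, 197, 179, 146, 119, 113, 117, 120]
-140 [(-21.25, 11.0), (67.75, -4.8), (80.25, -6.5)] [201, 202, 201, 193, 175, 163, 161, 162, 161, 158]
-125 [(-22.25, 9.1), (68.25, -10.8), (71.75, 5.3), (78.75, -7.3)] [201, 202, 203, 198, 168, 135, 148, 160, 159, 141]
-85 [(-21.25, 11.6), (67.75, -5.3), (80.25, -6.6)] [202, 203, 202, 192, 172, 158, 156, 160, 160, 158]
-60 [(-21.75, 11.9), (68.25, -7.2), (72.25, 3.1), (80.25, -6.9)] [202, 202, 202, 194, 174, 149, 147, 158, 161, 155]
```

The near edge stays within 1 mm along the whole length and the far edge meets the fence, so I hand in.

```bash
python3 -c "
from cell import r
print(r.job_done())"
```

```text
the job is handed in; nothing more can be done
None
```

The job is handed in: the blank lies along the fence, the scribed line nearer the vice is within about 1 mm of the ledge's end, a third hangs out, and only the ledge and blank were touched.

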